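# Open the push-and-turn safety cap and hold it over the bottle

### The job

Open the amber bottle clamped in the round steel holder: press its push-and-turn safety cap down, keep it down while you twist it counterclockwise (seen from above) about a quarter turn, then lift it off. Be gentle: never force it, the cap may not push, twist or pull on the bottle with more than 60 N in all; and do not knock the other things on the bench. Finish while still gripping the cap, holding it upright and still, straight above the open mouth with its lower edge about 6 cm above the rim; do not put it down or let go.

Things in the scene. Friction and masses are not known exactly. Their poses are not given: they have to be found in the camera images.
- cap_centre (a point): Centre, half-way up, of the loose ribbed white plastic cap: round, 48 mm diameter, 36 mm high, z up, about 30 g. The top 14 mm is solid, below is an open skirt with two lugs inside on its x axis. Grip it across the diameter at any yaw; it does not move when merely gripped (2.5 mm sideways play). Locked on the bottle, its underside is 116 mm above the bench.
- cap: The same cap, origin at the centre of its underside. It turns only while held down at least 3.5 mm (aim for 5 to 7 mm), and only counterclockwise seen from above. After 55 degrees of turn it is free to be lifted straight up; a stop comes at about 145 degrees: aim for 80 degrees. Twisted while not pressed far enough or against a stop, or pulled before it is free, its lugs soon bear with over 60 N.
- bottle_mouth (a point): Centre of the rim of the bottle's neck, 129 mm above the bench, z up; inside the locked cap, 5 mm below the cap's centre. Its x axis lies along the cap's x axis while the cap is locked.
- bottle: Amber bottle fixed in a round steel holder (124 mm diameter, 12 mm thick) that does not move; origin under the holder's centre, on the bench. Bottle body 72 mm diameter up to 74 mm above the bench, then a sloping shoulder up to 104 mm and a 22 mm neck.
- valve (a joint): White sprung pouring valve (16 mm diameter) in the mouth, under the cap, in m. It pushes the cap up: 0 while locked (6 N), grows as the cap is pressed (9 N at 0.005), hard stop at 0.009 (about 11 N); -0.003 (standing 12 mm above the rim) when the cap is off.
- dropper_bottle: Bystander: small dark dropper bottle, 33 mm diameter, 102 mm high, upright; origin at the centre of its underside.
- carton_tray_1: Bystander: open white card tray, 92 x 78 x 33 mm; origin at the centre of its underside.
- timer: Bystander: white bench timer, 60 x 68 x 18 mm; origin at the centre of its underside.
- slide_pack: Bystander: clear and white box of glass slides, 60 x 82 x 28 mm; origin at the centre of its underside.
Not all that is in view belongs to the job. There is more than one size of the cap; the one meant has the size given above. Of the things that look like the bottle, take the one that is nearest to the robot's base at the start.

How it is judged:
By the outcome, as a careful person would: the job done as asked, in the order asked, and still so for the second after the job is handed in, while the arm keeps its last pose, push and grip.
It also fails if it takes over 35 s, if anything falls off the work surface, if the arm or the gripper's body presses on something with over 40 N, if the wrist force passes 120 N, or if a joint passes its speed limit or range.

### The arm

A 6-joint arm with a two-finger parallel gripper is mounted at the origin on a cart in front of the work surface, level with it; the furniture and walls round the work are solid. World frame = base frame: x ahead of the robot, y to its left, z up, the work surface at z = 0. Lengths are in m, angles in rad, forces in N, time in s.
With the tool pointing down it reaches from about 0.325 to 0.775 m from the base axis. Payload 5.5 kg.
Tool frame: the origin (TCP) lies at the very end of the fingers, on their centre line; the grasp point (between the pads) lies 19 mm behind it (manip.hold_point_z is the distance from the TCP to the grasp point, in m); y points along the fingers, z is the direction in which the jaws open and shut, and the axes are right-handed (so a half turn about y gives the same grasp; the last joint's range is limited). The gripper opens to 85 mm and grips with 20 to 120 N. Pads are 22 mm wide; open, the fingers measure 114 mm over their backs; the gripper's body (76 mm by 85 mm) begins 54 mm behind the grasp point. The pads swing forward as they close: fully open they stand 13 mm farther back than shut.
Start: joints at [-1.286, 0.091, 1.231, -0, 1.82, -0.057], TCP at [0.201, -0.565, 0.231] pointing down, gripper open.
Joint ranges: [-2.87, 2.87], [-0.86, 2.18], [0.17, 2.46], [-1.51, 4.65], [0.06, 2.69], [-2.65, 2.65]. Speed limits (rad/s): [2.57, 2.57, 3.01, 3.14, 3.14, 3.14].

### API

Orientations are given as a 3x3 rotation matrix whose columns are the frame's x, y, z axes.
In Python, from rig import manip gives the robot as it stands.
- The arm moves only by the tool play_rows, never from a script. Its argument "motion" is a list of rows, each a list of 3 entries, a list of its own where there are three numbers: the closure, from 0 (fully open) to 1 (shut), then the shift along the tool's x, y, z in cm, then the turn about the tool's y in rad. In form: [[hand, [x, y, z], roll], ...]. A call has 1 to 12 rows; each row shifts and turns the commanded pose from where the row before left it, along the tool's axes as they then stand; what a row does not reach is not made up. A row lasts 1/10 s, in which the tool goes at most 50 mm and 8.59 degrees, less where a joint would pass 70% of its speed; a pose out of reach is approached as far as the arm can. A call is refused whole if a number of a shift passes 5 or a number of a turn 0.15, either way. A call with a gripper value outside its range is refused whole. The fingers move at their own pace and stop on an object; the grip force is fixed at half the most. Time passes only in rows, so rows that do not move let the fingers close. It gives the time, the measured TCP pose, the force and the opening at its end, in the units of the state.
- manip.get_state(): the state, without advancing time (a new reading comes with each control period).
- manip.capture(name): name is "side" or "top" or "wrist"; returns a dict with "img" (384x512x3 uint8, red, green, blue), "intrinsics" (3x3 intrinsics, pixels), "R" (3x3) and "t" (3): a world point X has camera coordinates R X + t; the wrist camera has in their place "tool_from_camera" (4x4, takes a point from camera to tool coordinates, whose origin is the TCP and whose axes are the tool frame's). Camera axes: x right, y down, z forward; pixel columns grow to the right and rows downward; lengths in m; the calibration is good to about 2 mm. A picture is of the moment at which its call begins: read the wrist's pose just before it. There is no depth.
- manip.finish_job(): hands the job in, once; it reports no verdict.
The state is a dict: "t": time; "qpos": joint angles; "joint_vel": joint speeds; "tau": joint torques, N m; "eef_pos": TCP position; "orientation": TCP orientation; "wrist_force": force on the tool from outside, world axes, zero at the start; "moment": the same for the moment, N m; "gripper_width": finger opening in m.
Only numpy, scipy, OpenCV 4.12 (cv2) and the standard library are available. Lean on these libraries where they do the work, as an engineer would, in place of code of your own. Each camera call takes 0.05 s, during which the arm holds its last target.

## Working session

There is one attempt and no reset: what is moved stays moved. The work goes in short steps, Python scripts to look and compute and a tool call to move; the robot and the scene stay as the last step left them, time stands still between calls to the robot, and variables do not carry over. Pictures are saved under pics/ and viewed, and the job is handed in when it is done.

Besides the shell and the picture viewer there is one more tool, called after "Call:" as name(argument=value, ...) on one line, values as JSON. play_rows: Moves the arm, as the interface text tells. Its arguments: {"type":"object","properties":{"motion":{"type":"array","items":{"type":"array"}}},"required":["motion"]}

```bash
mkdir -p pics; ls; python3 - <<'E'
from rig import manip
import cv2,pickle
s=manip.get_state()
for k in s: print(k,s[k])
for n in("side","top","wrist"):
    c=manip.capture(n); cv2.imwrite(f"pics/{n}0.png",c["img"][:,:,::-1]); pickle.dump(c,open(f"{n}0.pkl","wb"))
    print(n,{k:c[k] for k in c if k!="img"})
E
```

```text
pics
t 0.0
qpos [-1.28570404e+00  9.18812583e-02  1.23189909e+00  1.17473281e-05
  1.81977560e+00 -5.67046631e-02]
joint_vel [ 0.00226292  0.00078029 -0.00023017  0.00127076 -0.00162618 -0.00111998]
tau [ 3.33794615e-04 -4.58739030e+01 -4.18015265e+01 -1.37059710e-04
  1.19174266e-02 -2.09254438e-06]
eef_pos [ 0.2010298  -0.56502666  0.23012999]
orientation [[-9.42152950e-01 -5.41241996e-04  3.35182824e-01]
 [-3.35183238e-01  1.88724535e-03 -9.42151068e-01]
 [-1.22640500e-04 -9.99998073e-01 -1.95948902e-03]]
wrist_force [ 0.17505216 -0.31602168 -0.52836026]
moment [-6.15750374e-05  2.00829979e-02 -8.40545306e-03]
gripper_width 0.08554547169999234
side {'intrinsics': array([[368.63225002,   0.        , 249.87339063],
       [  0.        , 368.63225002, 186.43887656],
       [  0.        ,   0.        ,   1.        ]]), 'R': array([[-0.92072055, -0.39014513, -0.00777439],
       [-0.1596733 ,  0.39484918, -0.90476437],
       [ 0.35605912, -0.83179379, -0.42584151]]), 't': array([0.55881749, 0.15190666, 1.05295041])}
top {'intrinsics': array([[403.25650256,   0.        , 252.95243949],
       [  0.        , 403.25650256, 197.16750014],
       [  0.        ,   0.        ,   1.        ]]), 'R': array([[ 0.01243176, -0.99953162, -0.02796418],
       [-0.99171247, -0.00874841, -0.12817895],
       [ 0.12787428,  0.02932591, -0.99135673]]), 't': array([0.06964889, 0.60718846, 1.04243663])}
wrist {'intrinsics': array([[285.5076731 ,   0.        , 254.80789466],
       [  0.        , 285.5076731 , 193.86293862],
       [  0.        ,   0.        ,   1.        ]]), 'tool_from_camera': array([[ 1.32646292e-03,  9.56191312e-01,  2.92739502e-01,
        -7.56146392e-02],
       [ 5.47668057e-04, -2.92740411e-01,  9.56191797e-01,
        -1.42222017e-01],
       [ 9.99998970e-01, -1.10802889e-03, -9.11984739e-04,
        -6.08814640e-04],
       [ 0.00000000e+00,  0.00000000e+00,  0.00000000e+00,
         1.00000000e+00]])}
```

View pics/side0.png

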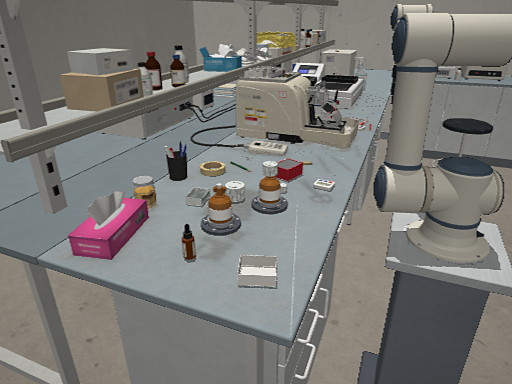

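View pics/top0.png

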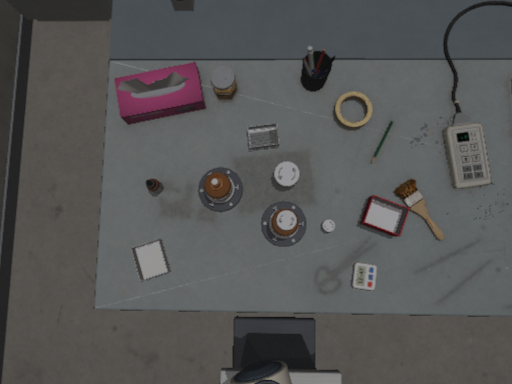

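View pics/wrist0.png

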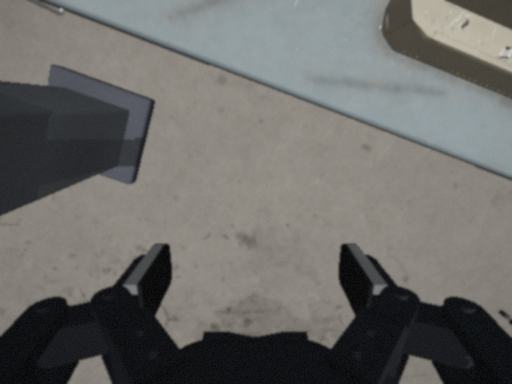

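The capped bottle nearest the base is at about (285,222) in top and (270,185) in side. The other bottle, at top (218,186), has no cap, and a bigger loose cap sits at top (287,174). Next I'll measure.

```bash
cat > h.py <<'E'
import numpy as np
def ray(c,u,v):
    K=c["intrinsics"];d=np.linalg.inv(K)@[u,v,1];R=c["R"];return -R.T@c["t"],R.T@d
def onz(c,u,v,z):
    o,d=ray(c,u,v);return o+d*(z-o[2])/d[2]
def proj(c,X):
    p=c["R"]@np.asarray(X)+c["t"];p=c["intrinsics"]@p;return p[:2]/p[2]
E
python3 - <<'E'
import pickle,cv2,numpy as np
from h import *
t=pickle.load(open("top0.pkl","rb"));s=pickle.load(open("side0.pkl","rb"))
for n,c,b in(("top",t,(225,140,110,120)),("side",s,(180,140,130,110))):
    x,y,w,h=b;im=c["img"][y:y+h,x:x+w]
    cv2.imwrite(f"pics/{n}z.png",cv2.resize(im,None,fx=5,fy=5,interpolation=cv2.INTER_CUBIC)[:,:,::-1])
    hsv=cv2.cvtColor(im,cv2.COLOR_RGB2HSV)
    m=((hsv[...,2]>150)&(hsv[...,1]<40)).astype(np.uint8)
    k,l,st,ce=cv2.connectedComponentsWithStats(m)
    for i in range(1,k):
        if st[i,4]>30: print(n,st[i]+[x,y,0,0,0],ce[i]+[x,y],onz(c,*(ce[i]+[x,y]),.152))
    # holder dark / amber
    m=((hsv[...,0]<15)&(hsv[...,1]>120)).astype(np.uint8)
    k,l,st,ce=cv2.connectedComponentsWithStats(m)
    for i in range(1,k):
        if st[i,4]>30: print(n,"amber",st[i]+[x,y,0,0,0],ce[i]+[x,y])
E
```

```text
top [277 162  20  23 198] [286.87373737 173.59090909] [ 0.65015055 -0.00850817  0.152     ]
top [278 211  18  18 130] [286.57692308 220.33846154] [ 0.5370538  -0.00799192  0.152     ]
top [324 220   9  11  46] [328.         224.84782609] [ 0.5273763  -0.10602502  0.152     ]
top amber [225 175   6  20  80] [226.7625 184.975 ]
top amber [272 210  26  25 159] [281.55974843 226.08176101]
side [ 180  140  130  110 4047] [229.05460835 175.89103039] [0.61641294 0.13336707 0.152     ]
side [ 232  165   78   85 3276] [281.13369963 222.46733822] [0.38712395 0.33075448 0.152     ]
side [262 190  17  11 126] [269.83333333 195.35714286] [0.45946947 0.20928697 0.152     ]
side [209 208  19  12 144] [218.875      214.55555556] [0.53740217 0.35216713 0.152     ]
side amber [264 176  12  10  38] [270.15789474 180.02631579]
side amber [260 182  20   9  65] [269.55384615 187.13846154]
side amber [209 186  23  24 150] [220.81333333 199.02666667]
side amber [260 199  20   4  35] [268.97142857 200.91428571]
side amber [214 217  18   7  31] [221.96774194 220.90322581]
side amber [182 234  12  16 101] [187.94059406 242.18811881]
```

View pics/topz.png

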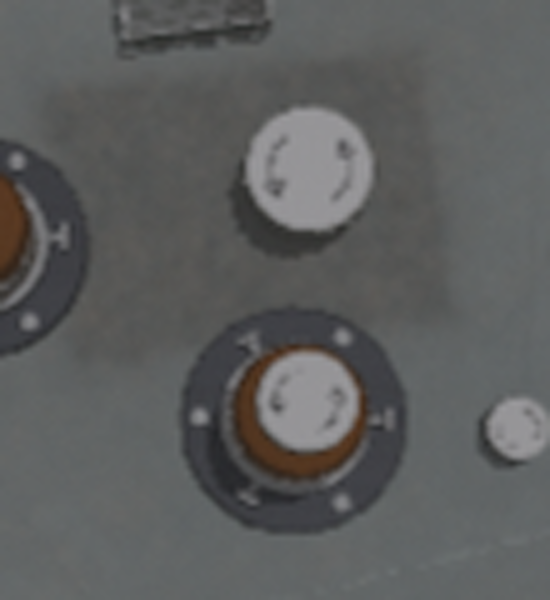

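View pics/sidez.png

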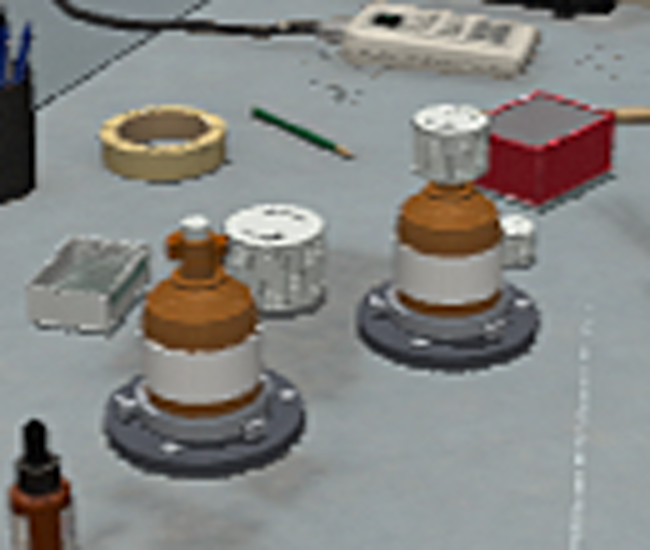

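```bash
python3 - <<'E'
import pickle,cv2,numpy as np
from h import *
from rig import manip
print(manip.hold_point_z)
t=pickle.load(open("top0.pkl","rb"));s=pickle.load(open("side0.pkl","rb"))
for c,uv in((t,(286.5,220.)),(s,(270.,163.))): print(onz(c,*uv,.152))
print(onz(t,225+295/5-.4,140+421/5-.4,.012))
R=np.array(manip.get_state()["orientation"]);p=np.array(manip.get_state()["eef_pos"])
print(R.T@(np.array([.537,-.0085,.225])-p)*100)
E
```

```text
0.0187
[ 0.53785863 -0.00780768  0.152     ]
[ 0.53929402 -0.00969537  0.152     ]
[ 0.53758547 -0.00753602  0.012     ]
[-50.30833256   0.60705262 -41.17562916]
```

Call:
play_rows(motion=[[0, [-1.5, 0, -1.2], 0], [0, [-3.3, 0, -2.7], 0], [0, [-3.3, 0, -2.7], 0], [0, [-3.3, 0, -2.7], 0], [0, [-3.3, 0, -2.7], 0], [0, [-3.3, 0, -2.7], 0], [0, [-3.3, 0, -2.7], 0], [0, [-3.3, 0, -2.7], 0], [0, [-3.3, 0, -2.7], 0], [0, [-3.3, 0, -2.7], 0], [0, [-3.3, 0, -2.7], 0], [0, [-3.3, 0, -2.7], 0]])

```text
t: 1.35
eef_pos: [0.4542, -0.1458, 0.2311]
orientation: [[-0.942, 0.0, 0.335], [-0.335, -0.0, -0.942], [-0.0, -1.0, 0.0]]
wrist_force: [-0.5, -1.4, 0.2]
gripper_width: 0.0855
```

Call:
play_rows(motion=[[0, [-3, 0, -2.4], 0], [0, [-3, 0, -2.4], 0], [0, [-2.5, 0, -2], 0], [0, [-1, 0, -0.8], 0], [0, [0, 0, 0], 0], [0, [0, 0, 0], 0], [0, [0, 0, 0], 0]])

```text
t: 2.05
eef_pos: [0.5172, -0.0453, 0.2314]
orientation: [[-0.943, -0.0, 0.334], [-0.334, -0.0, -0.943], [0.0, -1.0, 0.0]]
wrist_force: [0.1, -0.8, 0.2]
gripper_width: 0.0853
```

```bash
cat > look.py <<'E'
from rig import manip
import cv2,pickle,sys,numpy as np
tag=sys.argv[1]
s=manip.get_state();R=np.array(s["orientation"]);p=np.array(s["eef_pos"])
c=manip.capture("wrist");c["state"]=s;pickle.dump(c,open(f"wrist{tag}.pkl","wb"))
cv2.imwrite(f"pics/wrist{tag}.png",c["img"][:,:,::-1])
print(p,s["wrist_force"],s["gripper_width"],np.round(s["qpos"],3))
print("to(.538,-.0085) tool cm",R.T@(np.array([.538,-.0085,p[2]])-p)*100)
E
python3 look.py 1
```

```text
[ 0.51723235 -0.04530356  0.23136224] [ 0.12897214 -0.84493591  0.18774024] 0.08525866087426663 [-0.153 -0.126  1.445 -0.     1.822  1.078]
to(.538,-.0085) tool cm [-3.18556686e+00 -1.92664559e-03 -2.77671264e+00]
```

View pics/wrist1.png

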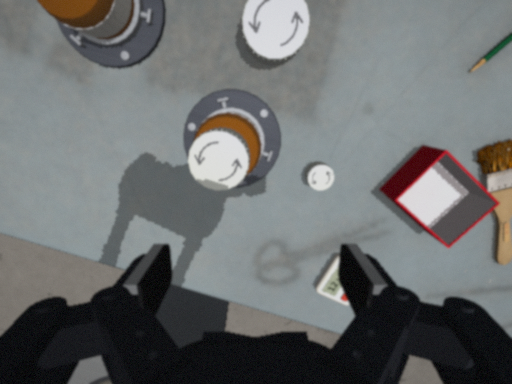

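The wrist view shows the cap top at about (218,158). I'll move over it and measure again.

Call:
play_rows(motion=[[0, [-1.6, 0, -1.4], 0], [0, [-1.6, 0, -1.4], 0], [0, [0, 0, 0], 0], [0, [0, 0, 0], 0], [0, [0, 0, 0], 0]])

```text
t: 2.6
eef_pos: [0.5381, -0.008, 0.2314]
orientation: [[-0.943, 0.0, 0.334], [-0.334, -0.0, -0.943], [0.0, -1.0, 0.0]]
wrist_force: [-0.7, -0.0, -0.2]
gripper_width: 0.0856
```

```bash
cat > meas.py <<'E'
import pickle,cv2,sys,numpy as np
for tag in sys.argv[2:]:
    z=float(sys.argv[1]);c=pickle.load(open(f"wrist{tag}.pkl","rb"));s=c["state"]
    T=c["tool_from_camera"];R=np.array(s["orientation"]);p=np.array(s["eef_pos"])
    g=cv2.cvtColor(c["img"],cv2.COLOR_RGB2HSV)
    m=((g[...,2]>165)&(g[...,1]<30)).astype(np.uint8)
    m=cv2.morphologyEx(m,cv2.MORPH_CLOSE,np.ones((7,7),np.uint8))
    cs,_=cv2.findContours(m,cv2.RETR_EXTERNAL,cv2.CHAIN_APPROX_NONE)
    for q in cs:
        if cv2.contourArea(q)<600: continue
        # back-project whole contour onto plane z, fit circle centre
        u=q[:,0].astype(float)
        d=(np.linalg.inv(c["intrinsics"])@np.c_[u,np.ones(len(u))].T).T
        o=R@T[:3,3]+p; d=(R@T[:3,:3]@d.T).T
        X=o+d*((z-o[2])/d[:,2])[:,None]
        (cx,cy),r=cv2.minEnclosingCircle(X[:,:2].astype(np.float32).reshape(-1,1,2))
        print(tag,u.mean(0).round(1),"centre",round(cx,4),round(cy,4),"r",round(r,4),"moments-c",X[:,:2].mean(0).round(4), "tool cm",(R.T@(np.array([cx,cy,p[2]])-p)*100).round(2))
E
python3 look.py 2; python3 meas.py .152 1 2
```

```text
[ 0.53813072 -0.00799465  0.23144119] [-0.72483746 -0.02974758 -0.22938456] 0.08555877638112246 [-0.078 -0.075  1.398 -0.     1.819  1.152]
to(.538,-.0085) tool cm [2.92026047e-02 2.18668715e-05 4.32649336e-02]
1 [430.7 196.8] centre 0.5688 -0.1773 r 0.0247 moments-c [ 0.5693 -0.178 ] tool cm [-4.600e-01  1.000e-02  1.416e+01]
1 [218. 159.] centre 0.5397 -0.0056 r 0.0241 moments-c [ 0.5413 -0.0054] tool cm [-3.44 -0.   -2.99]
1 [275.4  24. ] centre 0.6458 -0.0141 r 0.0236 moments-c [ 0.6438 -0.0149] tool cm [-13.17  -0.     1.35]
2 [448.1 220.1] centre 0.5764 -0.1637 r 0.0235 moments-c [ 0.5771 -0.1646] tool cm [1.600e+00 1.000e-02 1.596e+01]
2 [259.4 193. ] centre 0.5435 -0.0052 r 0.0225 moments-c [ 0.5469 -0.008 ] tool cm [-0.6  -0.   -0.08]
2 [302.3  55.9] centre 0.6518 -0.0026 r 0.0233 moments-c [ 0.6523 -0.0025] tool cm [-10.89   0.     3.29]
```

View pics/wrist2.png

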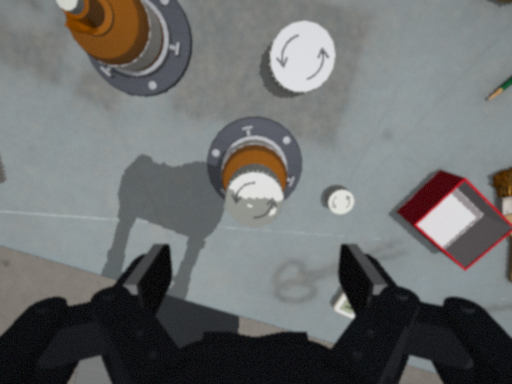

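```bash
python3 - <<'E'
import pickle,cv2,numpy as np
c=pickle.load(open("wrist2.pkl","rb"))
im=c["img"][150:250,200:310];cv2.imwrite("pics/w2z.png",cv2.resize(im,None,fx=6,fy=6,interpolation=cv2.INTER_CUBIC)[:,:,::-1])
T=c["tool_from_camera"];K=np.linalg.inv(c["intrinsics"]);s=c["state"]
R=np.array(s["orientation"]);p=np.array(s["eef_pos"])
for uv in((254.5,197.5),(254.5,198.5)):
    d=R@T[:3,:3]@K@[*uv,1];o=R@T[:3,3]+p;X=o+d*(.152-o[2])/d[2];print(X,(R.T@(X-p)*100).round(2))
g=cv2.cvtColor(c["img"],cv2.COLOR_RGB2HSV);print(g[170:235:4,255],)
E
```

```text
[ 0.5421599  -0.00546183  0.152     ] [-0.47  7.94 -0.11]
[ 0.54135188 -0.00574671  0.152     ] [-0.38  7.94 -0.11]
[[ 50   8 100]
 [ 90   1 222]
 [ 60   1 223]
 [ 90   1 199]
 [ 60   2 224]
 [ 40   3 223]
 [ 38   5 225]
 [ 36   7 183]
 [ 41  14 148]
 [ 40  10 148]
 [ 45  10 147]
 [ 26  12 147]
 [ 38   8 126]
 [ 40  11 145]
 [ 75   7 147]
 [ 98  18 160]
 [ 95  18 155]]
```

View pics/w2z.png

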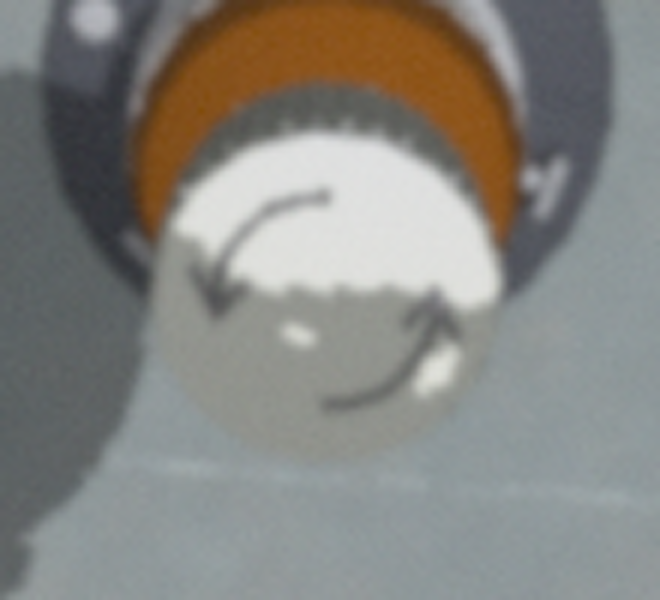

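Call:
play_rows(motion=[[0, [0, 0, 0], -0.14], [0, [0, 0, 0], -0.14], [0, [0, 0, 0], -0.14], [0, [0, 0, 0], -0.14], [0, [0, 0, 0], -0.14], [0, [0, 0, 0], -0.14], [0, [0, 0, 0], -0.14], [0, [0, 0, 0], -0.14], [0, [0, 0, 0], -0.14], [0, [0, 0, 0], -0.14], [0, [0, 0, 0], -0.14], [0, [0, 0, 0], -0.14]])

```text
t: 3.85
eef_pos: [0.5382, -0.0077, 0.2315]
orientation: [[0.44, 0.0, 0.898], [-0.898, -0.0, 0.44], [0.0, -1.0, 0.0]]
wrist_force: [-0.2, -1.1, -0.2]
gripper_width: 0.0855
```

Call:
play_rows(motion=[[0, [0, 0, 0], -0.14], [0, [0, 0, 0], -0.14], [0, [0, 0, 0], -0.14], [0, [0, 0, 0], -0.14], [0, [0, 0, 0], -0.14], [0, [0, 0, 0], -0.14], [0, [0, 0, 0], -0.14], [0, [0, 0, 0], -0.14], [0, [0, 0, 0], -0.14], [0, [0, 0, 0], -0.14], [0, [0, 0, 0], 0], [0, [0, 0, 0], 0]])

```text
t: 5.05
eef_pos: [0.5383, -0.0074, 0.2314]
orientation: [[0.962, 0.0, -0.272], [0.272, -0.0, 0.962], [0.0, -1.0, -0.0]]
wrist_force: [-0.1, -0.8, 0.1]
gripper_width: 0.0852
```

```bash
python3 look.py 3; python3 - <<'E'
import cv2
im=cv2.imread("pics/wrist3.png");cv2.imwrite("pics/w3z.png",cv2.resize(im[150:250,200:310],None,fx=6,fy=6,interpolation=cv2.INTER_CUBIC))
E
```

```text
[ 0.53832722 -0.00742041  0.23141555] [-0.08894211 -0.82179024  0.1165573 ] 0.08515103354493712 [-0.077 -0.075  1.398 -0.     1.819 -1.923]
to(.538,-.0085) tool cm [-6.08789540e-02  4.47933530e-06 -9.49717257e-02]
```

View pics/w3z.png

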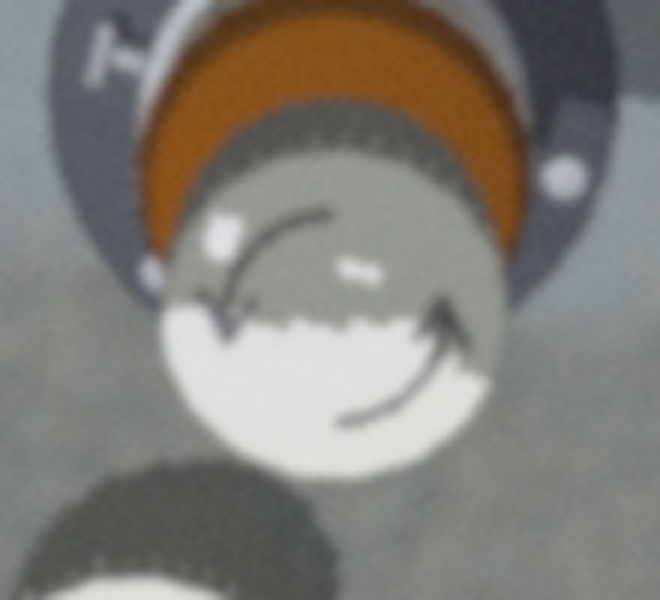

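```bash
python3 - <<'E'
import pickle,numpy as np
A=[]
for tag,(a,b) in(("2",(326.5,295)),("3",(335,313))):
    c=pickle.load(open(f"wrist{tag}.pkl","rb"));uv=(200+a/6-.42,150+b/6-.42)
    T=c["tool_from_camera"];K=np.linalg.inv(c["intrinsics"]);s=c["state"]
    R=np.array(s["orientation"]);p=np.array(s["eef_pos"])
    d=R@T[:3,:3]@K@[*uv,1];o=R@T[:3,3]+p;X=o+d*(.152-o[2])/d[2];print(X,(R.T@(X-p)*100).round(2));A.append(X)
m=np.mean(A,0);print(m);print((R.T@(m-p)*100).round(2))
E
```

```text
[ 0.54101557 -0.00542966  0.152     ] [-0.36  7.94 -0.15]
[ 0.53885039 -0.00604711  0.152     ] [0.09 7.94 0.12]
[ 0.53993298 -0.00573839  0.152     ]
[0.2  7.94 0.12]
```

Call:
play_rows(motion=[[0, [0.2, 0, 0.1], 0.14], [0, [0, 0, 0], 0.14], [0, [0, 0, 0], 0.14], [0, [0, 0, 0], 0.14], [0, [0, 0, 0], 0.14], [0, [0, 0, 0], 0.14], [0, [0, 0, 0], 0.14], [0, [0, 0, 0], 0.14], [0, [0, 0, 0], 0.14], [0, [0, 0, 0], 0.14], [0, [0, 0, 0], 0.14], [0, [0, 0, 0], 0.14]])

```text
t: 6.3
eef_pos: [0.5401, -0.0056, 0.2313]
orientation: [[0.162, -0.0, 0.987], [-0.987, -0.0, 0.162], [0.0, -1.0, -0.0]]
wrist_force: [0.7, 0.9, 0.1]
gripper_width: 0.0853
```

Call:
play_rows(motion=[[0, [0, 0, 0], 0.14], [0, [0, 0, 0], 0.14], [0, [0, 0, 0], 0.14], [0, [0, 0, 0], 0.14], [0, [0, 0, 0], 0.14], [0, [0, 0, 0], 0.14], [0, [0, 1.5, 0], 0], [0, [0, 1.5, 0], 0], [0, [0, 1, 0], 0], [0, [0, 0, 0], 0], [0, [0, 0, 0], 0]])

```text
t: 7.4
eef_pos: [0.5398, -0.0054, 0.1907]
orientation: [[-0.62, -0.001, 0.785], [-0.785, 0.0, -0.62], [0.001, -1.0, -0.001]]
wrist_force: [0.3, 0.5, -0.5]
gripper_width: 0.0858
```

```bash
python3 look.py 4; python3 -c "
from rig import manip;import numpy as np
s=manip.get_state();p=s['eef_pos'];R=np.array(s['orientation']);print(R.T@(np.array([.5397,-.006,.113])-p)*100);print(R)"
```

```text
[ 0.53983031 -0.00539239  0.19067053] [ 0.2578825   0.51022069 -0.46060706] 0.08577942990118774 [-0.073 -0.074  1.469  0.     1.748  0.595]
to(.538,-.0085) tool cm [3.57325681e-01 1.78850674e-04 4.88973463e-02]
[ 7.44777101e-02  7.84465135e+00 -2.06626691e-03]
[[-6.19773415e-01  1.82725239e-04  7.84780785e-01]
 [-7.84780800e-01 -2.39092914e-05 -6.19773422e-01]
 [-9.44846944e-05 -9.99999983e-01  1.58217603e-04]]
```

View pics/wrist4.png

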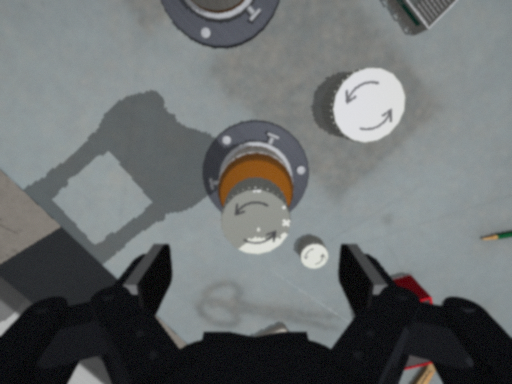

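The cap, at about (256,218), sits centred between the jaws, whose midpoint is at u≈255. I'll descend.

Call:
play_rows(motion=[[0, [0, 1.5, 0], 0], [0, [0, 2, 0], 0], [0, [0, 2, 0], 0], [0, [0, 1.5, 0], 0], [0, [0, 0.8, 0], 0], [0, [0, 0, 0], 0], [0, [0, 0, 0], 0], [0, [0, 0, 0], 0]])

```text
t: 8.25
eef_pos: [0.5408, -0.0055, 0.1146]
orientation: [[-0.62, 0.002, 0.784], [-0.784, -0.0, -0.62], [-0.001, -1.0, 0.002]]
wrist_force: [-0.5, -0.4, 0.2]
gripper_width: 0.0855
```

```bash
python3 look.py 5; python3 -c "
from rig import manip;import numpy as np,cv2
c=manip.capture('side');cv2.imwrite('pics/side5.png',cv2.resize(c['img'][120:260,200:360],None,fx=4,fy=4)[:,:,::-1])"
```

```text
[ 0.54075629 -0.00546189  0.11459353] [-0.53922398 -0.44281084  0.20566947] 0.08547897505716298 [-0.073 -0.062  1.591  0.     1.61   0.596]
to(.538,-.0085) tool cm [ 0.40926688 -0.00054539 -0.02779755]
```

View pics/side5.png

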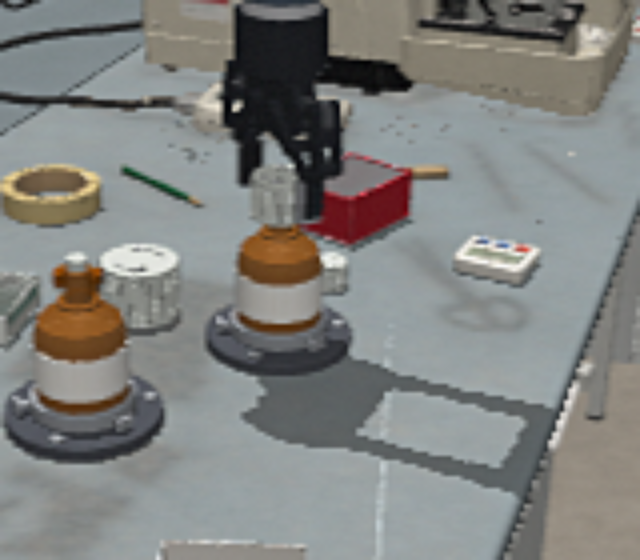

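View pics/wrist5.png

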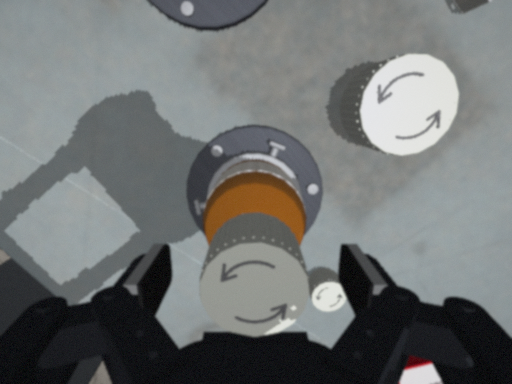

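Call:
play_rows(motion=[[0, [0.1, 0.1, 0], 0], [0.3, [0, 0, 0], 0], [0.4, [0, 0, 0], 0], [0.4, [0, 0, 0], 0]])

```text
t: 8.75
eef_pos: [0.5395, -0.0062, 0.1123]
orientation: [[-0.62, -0.0, 0.784], [-0.784, -0.0, -0.62], [0.0, -1.0, -0.0]]
wrist_force: [-0.1, 0.0, 0.3]
gripper_width: 0.0512
```

```bash
python3 look.py 6; python3 -c "
from rig import manip;print(manip.hold_point_z)"
```

```text
[ 0.53947536 -0.00621953  0.11226499] [-0.09375632  0.00170111  0.32094505] 0.051176602238575 [-0.075 -0.062  1.596 -0.     1.608  0.594]
to(.538,-.0085) tool cm [2.70390561e-01 4.49781740e-06 2.57146532e-02]
0.0187
```

View pics/wrist6.png

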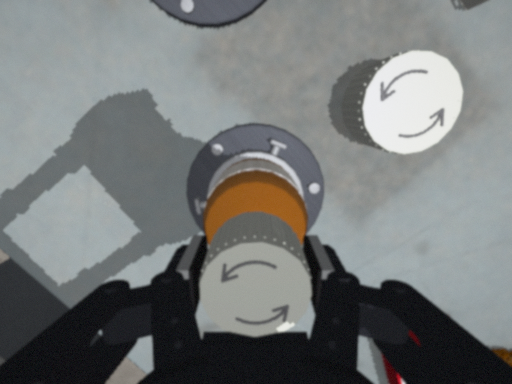

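The fingers stand evenly either side of the cap at 51 mm, so I'll close.

Call:
play_rows(motion=[[0.5, [0, 0, 0], 0], [0.7, [0, 0, 0], 0], [1, [0, 0, 0], 0], [1, [0, 0, 0], 0], [1, [0, 0, 0], 0]])

```text
t: 9.3
eef_pos: [0.5395, -0.0062, 0.1125]
orientation: [[-0.62, 0.0, 0.784], [-0.784, -0.0, -0.62], [-0.0, -1.0, 0.0]]
wrist_force: [-1.7, 0.2, 2.0]
gripper_width: 0.0465
```

```bash
python3 look.py 7;python3 -c "
from rig import manip;import numpy as np,cv2
c=manip.capture('side');cv2.imwrite('pics/side7.png',cv2.resize(c['img'][130:230,220:320],None,fx=6,fy=6)[:,:,::-1])"
```

```text
[ 0.53954247 -0.0062312   0.11250648] [-1.66073739  0.22739982  2.00387976] 0.04649706453322916 [-0.075 -0.063  1.596 -0.     1.608  0.594]
to(.538,-.0085) tool cm [ 2.73638734e-01 -2.76352019e-05  1.97170719e-02]
```

View pics/side7.png

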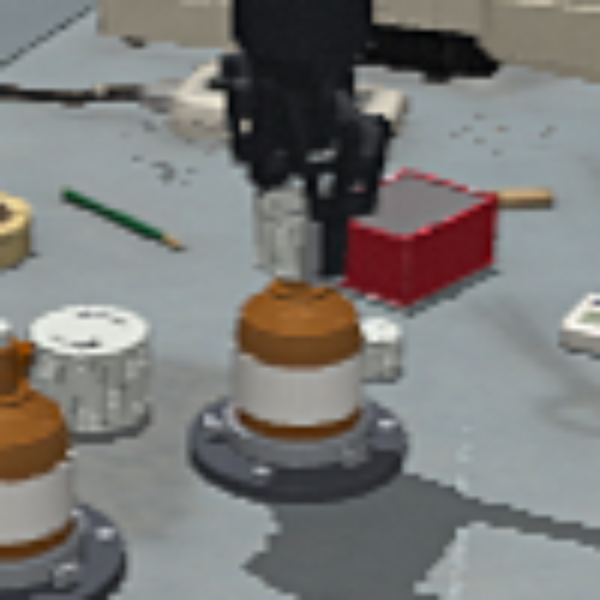

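Gripped at about 47 mm with little side force. Pressing down now.

Call:
play_rows(motion=[[1, [0, 0.1, 0], 0], [1, [0, 0.1, 0], 0], [1, [0, 0.1, 0], 0], [1, [0, 0.1, 0], 0], [1, [0, 0, 0], 0], [1, [0, 0, 0], 0]])

```text
t: 10.0
eef_pos: [0.5396, -0.0062, 0.1094]
orientation: [[-0.62, 0.001, 0.784], [-0.784, -0.0, -0.62], [-0.0, -1.0, 0.001]]
wrist_force: [-3.2, -0.1, 6.9]
gripper_width: 0.0465
```

Call:
play_rows(motion=[[1, [0, 0.1, 0], 0], [1, [0, 0.1, 0], 0], [1, [0, 0.1, 0], 0], [1, [0, 0, 0], 0], [1, [0, 0, 0], 0], [1, [0, 0, 0], 0]])

```text
t: 10.6
eef_pos: [0.5396, -0.0062, 0.1068]
orientation: [[-0.62, 0.001, 0.784], [-0.784, -0.0, -0.62], [-0.001, -1.0, 0.001]]
wrist_force: [-4.6, -0.3, 9.0]
gripper_width: 0.0468
```

```bash
python3 look.py 8
```

```text
[ 0.53960449 -0.00622683  0.10681564] [-4.60259505 -0.27295095  9.00760022] 0.0467994722244294 [-0.075 -0.061  1.605 -0.     1.597  0.594]
to(.538,-.0085) tool cm [ 2.77828960e-01 -1.41635473e-04  1.50969137e-02]
```

View pics/wrist8.png

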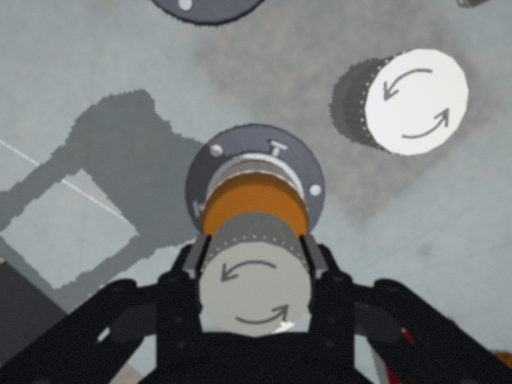

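Pressed about 5.7 mm at 9 N, which matches the valve. I'll begin a slow counterclockwise turn (negative roll).

Call:
play_rows(motion=[[1, [0, 0.05, 0], 0], [1, [0, 0, 0], -0.04], [1, [0, 0, 0], -0.06], [1, [0, 0, 0], -0.08], [1, [0, 0, 0], 0]])

```text
t: 11.15
eef_pos: [0.5404, -0.0062, 0.1068]
orientation: [[-0.468, 0.003, 0.884], [-0.884, -0.0, -0.468], [-0.002, -1.0, 0.003]]
wrist_force: [-1.2, -0.0, 9.5]
gripper_width: 0.047
```

```bash
python3 -c "
from rig import manip
s=manip.get_state();print(s['wrist_force'],s['moment'],s['qpos'])"
```

```text
[-1.17662564e+00 -5.62900980e-03  9.48126194e+00] [0.03338558 0.16387104 0.02898525] [-7.44713256e-02 -6.09513936e-02  1.60449684e+00  2.02005933e-04
  1.59465551e+00  4.12192041e-01]
```

Call:
play_rows(motion=[[1, [0, 0, 0], -0.1], [1, [0, 0, 0], -0.1], [1, [0, 0, 0], -0.1], [1, [0, 0, 0], -0.1], [1, [0, 0, 0], 0]])

```text
t: 11.65
eef_pos: [0.5407, -0.0061, 0.1069]
orientation: [[-0.086, 0.004, 0.996], [-0.996, 0.0, -0.086], [-0.0, -1.0, 0.004]]
wrist_force: [-0.3, 0.9, 9.3]
gripper_width: 0.0465
```

```bash
python3 -c "
from rig import manip
s=manip.get_state();print(s['wrist_force'],s['moment'],s['qpos'])"; python3 look.py 9
```

```text
[-0.29031489  0.89071129  9.28770038] [ 0.00938819  0.05149402 -0.01904604] [-7.43893217e-02 -6.09057664e-02  1.60429640e+00  3.01232356e-04
  1.59419630e+00  1.15801392e-02]
[ 0.54067296 -0.00609747  0.10685243] [-0.29031489  0.89071129  9.28770038] 0.046480239966492 [-0.074 -0.061  1.604  0.     1.594  0.012]
to(.538,-.0085) tool cm [ 0.2623145  -0.00107436 -0.24567971]
```

View pics/wrist9.png

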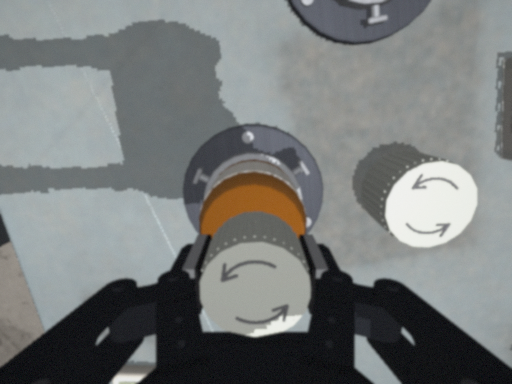

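The arrows on the cap stay fixed in the tool view, so the cap is turning with the gripper. I'll carry on.

Call:
play_rows(motion=[[1, [0, 0, 0], -0.1], [1, [0, 0, 0], -0.1], [1, [0, 0, 0], -0.1], [1, [0, 0, 0], -0.1], [1, [0, 0, 0], 0]])

```text
t: 12.2
eef_pos: [0.5407, -0.0061, 0.1069]
orientation: [[0.309, 0.004, 0.951], [-0.951, 0.0, 0.309], [0.001, -1.0, 0.004]]
wrist_force: [0.6, 1.4, 8.9]
gripper_width: 0.0469
```

Call:
play_rows(motion=[[1, [0, 0, 0], -0.1], [1, [0, 0, 0], -0.1], [1, [0, 0, 0], -0.1], [1, [0, 0, 0], -0.1], [1, [0, 0, 0], 0]])

```text
t: 12.7
eef_pos: [0.5406, -0.0061, 0.1069]
orientation: [[0.655, 0.004, 0.756], [-0.756, 0.0, 0.655], [0.002, -1.0, 0.003]]
wrist_force: [-0.1, 2.0, 9.1]
gripper_width: 0.0467
```

```bash
python3 look.py 10; python3 -c "
from rig import manip
s=manip.get_state();print(s['wrist_force'],s['moment'])"
```

```text
[ 0.5406043  -0.00607363  0.10685859] [-0.11401986  1.95039603  9.05915219] 0.046719417468694395 [-0.074 -0.061  1.604  0.     1.594 -0.788]
to(.538,-.0085) tool cm [ 0.01281777 -0.00102969 -0.35571244]
[-0.47347244 -0.43813971  8.01123103] [0.03521062 0.08774624 0.05376054]
```

View pics/wrist10.png

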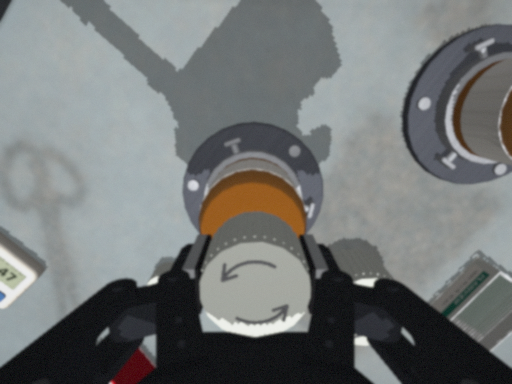

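It has turned 79° with no slip and the forces are low. I'll lift slowly first.

Call:
play_rows(motion=[[1, [0, -0.1, 0], 0], [1, [0, -0.2, 0], 0], [1, [0, -0.2, 0], 0], [1, [0, -0.2, 0], 0], [1, [0, -0.2, 0], 0], [1, [0, 0, 0], 0], [1, [0, 0, 0], 0]])

```text
t: 13.45
eef_pos: [0.54, -0.0062, 0.1141]
orientation: [[0.653, 0.001, 0.758], [-0.758, 0.0, 0.653], [0.001, -1.0, 0.001]]
wrist_force: [2.6, 0.3, 5.2]
gripper_width: 0.0468
```

Call:
play_rows(motion=[[1, [0, -0.3, 0], 0], [1, [0, -0.4, 0], 0], [1, [0, -0.5, 0], 0], [1, [0, -0.6, 0], 0], [1, [0, -0.6, 0], 0], [1, [0, -0.6, 0], 0], [1, [0, -0.6, 0], 0], [1, [0, 0, 0], 0], [1, [0, 0, 0], 0]])

```text
t: 14.35
eef_pos: [0.5396, -0.0062, 0.15]
orientation: [[0.653, 0.0, 0.758], [-0.758, -0.0, 0.653], [0.0, -1.0, 0.0]]
wrist_force: [0.7, 0.9, -0.3]
gripper_width: 0.047
```

Call:
play_rows(motion=[[1, [0, -0.6, 0], 0], [1, [0, -0.8, 0], 0], [1, [0, -0.8, 0], 0], [1, [0, -0.8, 0], 0], [1, [0, -0.4, 0], 0], [1, [0, 0, 0], 0], [1, [0, 0, 0], 0], [1, [0, 0, 0], 0]])

```text
t: 15.15
eef_pos: [0.5393, -0.0062, 0.1832]
orientation: [[0.653, -0.001, 0.758], [-0.758, 0.0, 0.653], [-0.001, -1.0, -0.001]]
wrist_force: [0.3, 0.5, -0.4]
gripper_width: 0.0467
```

```bash
python3 look.py 11;python3 -c "
from rig import manip;import numpy as np,cv2,pickle
for n in('side','top'):
    c=manip.capture(n);pickle.dump(c,open(n+'11.pkl','wb'))
    b=c['img'][80:220,200:340] if n=='side' else c['img'][140:260,190:350]
    cv2.imwrite('pics/'+n+'11.png',cv2.resize(b,None,fx=4,fy=4,interpolation=cv2.INTER_CUBIC)[:,:,::-1])"
```

```text
[ 0.53930518 -0.00620509  0.18323704] [ 0.29882396  0.51862364 -0.38222288] 0.04667116202935852 [-0.075 -0.076  1.483  0.     1.735 -0.786]
to(.538,-.0085) tool cm [ 8.87298912e-02  9.68902913e-05 -2.48652382e-01]
```

View pics/side11.png

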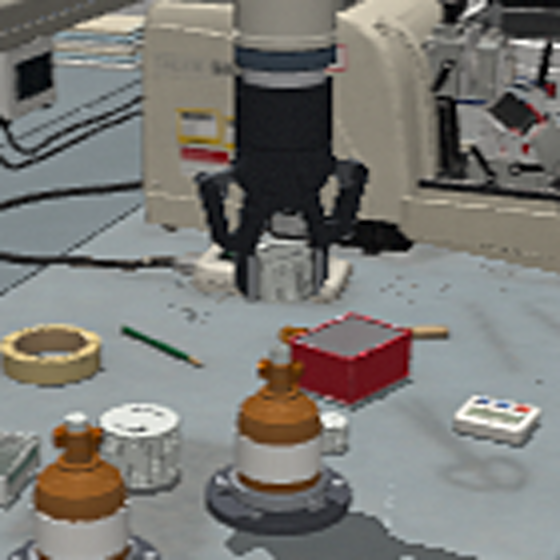

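View pics/wrist11.png

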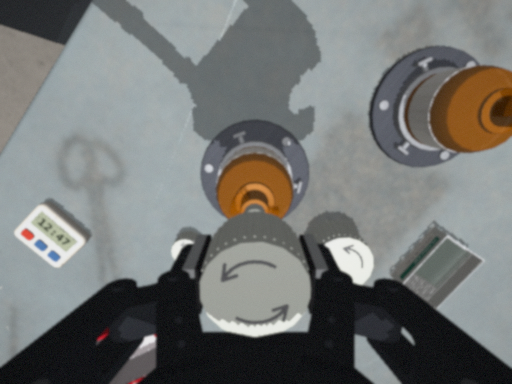

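Call:
play_rows(motion=[[1, [0, -0.2, 0], 0], [1, [0, 0, 0], 0], [1, [0, 0, 0], 0], [1, [0, 0, 0], 0], [1, [0, 0, 0], 0], [1, [0, 0, 0], 0]])

```text
t: 15.9
eef_pos: [0.5395, -0.0062, 0.1857]
orientation: [[0.653, -0.0, 0.758], [-0.758, 0.0, 0.653], [-0.0, -1.0, -0.0]]
wrist_force: [0.0, -0.3, 0.1]
gripper_width: 0.0466
```

```bash
python3 - <<'E'
from rig import manip;import pickle,cv2,numpy as np
from h import *
s=manip.get_state();print(s['eef_pos'],s['wrist_force'],np.abs(s['joint_vel']).max(),s['gripper_width'])
c=manip.capture('side');P=np.array([s['eef_pos'][0],s['eef_pos'][1],0])
o=-c["R"].T@c["t"];n=(o-P)*[1,1,0];n/=np.linalg.norm(n)
im=c['img'].copy();im=cv2.resize(im[80:220,200:340],None,fx=4,fy=4,interpolation=cv2.INTER_CUBIC)
for nm,z,r in(("capfront",.189,.024),("captop",.225,.024),("rim",.129,0),("valve top",.141,0)):
    q=proj(c,P+n*r+[0,0,z]);q4=(q-[200,80])*4;print(nm,q,q4);cv2.circle(im,tuple(int(a) for a in q4),3,(0,255,0),-1)
cv2.imwrite('pics/side12.png',im[:,:,::-1])
E
```

```text
[ 0.53947895 -0.00619022  0.18574346] [ 0.00871415 -0.27927359  0.08305782] 0.0024520226653143113 0.04658750096227972
capfront [269.70241237 155.14308719] [278.8096495  300.57234875]
captop [269.87970022 144.119192  ] [279.51880087 256.47676801]
rim [269.46393354 169.97188519] [277.85573418 359.88754075]
valve top [269.51915291 166.53830217] [278.07661165 346.15320867]
```

View pics/side12.png

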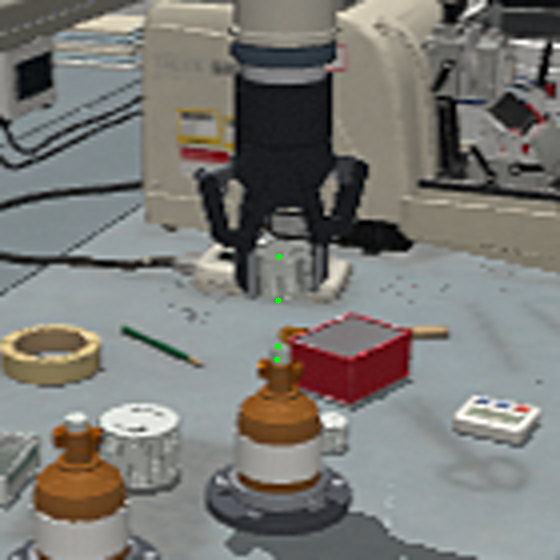

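View pics/top11.png

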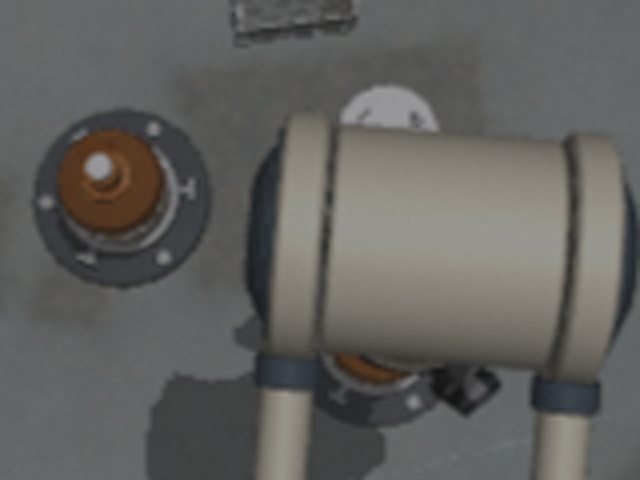

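The side view shows the cap's lower edge at about (270,155), where 0.189 m projects. The open mouth and its valve are directly below at about (270,168), and the bystanders haven't moved. The arm is still, so I'm handing in.

```bash
python3 -c "
from rig import manip;print(manip.finish_job())"
```

```text
the job is handed in; nothing more can be done
None
```

The bottle is open, and I handed the job in with the cap still gripped and held still above the mouth.

- **What I did:** I gripped the 48 mm cap and pressed it down about 5.7 mm. I then turned it about 79° counterclockwise and lifted it straight up. All of this took about 16 s.
- **Forces:** the wrist readings I took between moves never passed about 10 N. The press read 9 N, which matches the valve spring, and I felt no twist resistance or pull on lifting.
- **Final checks:** by the tool's height, the cap's lower edge is at about 0.189 m, 6 cm above the rim. In the side view it sits where that height should appear, upright over the open mouth with the valve showing. The bystanders visible in that view looked unmoved. I could not check from above, because the arm blocks the overhead camera's view.
- **Disagreement between views:** my estimates of the cap centre differed by up to about 4 mm between the cameras. I settled it by averaging two wrist views taken about half a turn apart. The low side force on gripping and turning suggests the centring was good.

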